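# Set up the counter sign stand: ballast in, leg to the mark, cam lever shut

## Task

Press the brass ballast block down into the recess in the sign stand's foot until its brass face is flush with the foot. Then take the stand's sliding leg by its orange cam lever, raise it until the pointer is on the red length mark and, keeping it at that mark, slide the lever across from the red field to the green field until it is fully closed. Finish still holding the lever with the leg at the mark (the leg drops if let go), and leave the jars and the tin where they stand.

Things in the scene. Friction and masses are not known exactly. Their poses are not given: they have to be found in the camera images.
- stand: counter sign stand, fixed: grey foot 110 x 230 x 30 mm (x, y, z). Origin: centre of the foot's underside; its front (-x) faces the robot, give or take 0.3 rad. An aluminium tube, 24 mm square, stands on the foot at y = +65 mm and ends 138 mm above the counter; the ballast recess is at y = -65 mm
- recess (a point): centre of the recess's mouth, level with the foot's top (30 mm above the counter), axes as the stand. 44 mm (x) by 54 mm (y). A stiff rubber bed at first lies 13 mm below the mouth; under about 8 N in all (more than the block's weight) it sinks to 20 mm below, stops there and stays down. Press with 10 to 15 N
- ballast: loose brass block 40 x 50 x 20 mm (x, y, z), 0.25 kg give or take a fifth, lying right of the stand. Origin: centre of its underside, z up. A dark steel grip tab on top, 12 mm (x) by 26 mm (y), reaches 20 to 46 mm above the origin: grip it from above across the 12 mm. Goes in the recess with its x along the stand's x, either way round, 2 mm free on each side
- ballast_face (a point): centre of the ballast's brass upper face, 20 mm above its underside (inside the foot of the tab); flush when level with the recess's mouth
- leg: sliding leg with a black crosshead 26 x 92 x 14 mm (x, y, z) on top; axes as the stand. Origin: on the leg's axis at the crosshead's underside, 138 mm above the counter when right down. Slides straight up, at most 100 mm; with its load 0.34 kg, friction about 1 N; drops when released. A steel pointer strip hangs from it beside the tube, at the front
- pointer (a point): tip of the pointer (small black bar at the lower end of the strip) that rises with the leg, 93 mm below the leg's origin
- length_mark: red ring, 10 mm high, clipped round the tube; marks the wanted height for the pointer. Origin: centre of the ring; the pointer is on the mark when it is at the height of this origin. The ring stays where it is
- cam_lever (a joint): travel of the orange cam lever along the crosshead, m: 0 = open (over the red field), 0.030 = fully closed (over the green field, against its stop). It slides towards the stand's +y; friction about 3 N, stays where left. It is carried by the leg: lifting the lever lifts the leg
- lever_grip (a point): centre of the top of the orange lever fin, axes as the stand. The fin is 24 mm (x) by 12 mm (y); the top of the steel slide under it (30 mm long in y) lies 34 mm below this point, the crosshead's top 38 mm below. Grip the fin from above across the 12 mm
- honey: honey jar with red lid, 50 x 52 x 74 mm, origin under its centre; a bystander, leave it standing
- tin: tin can, diameter 76 mm, 58 mm high, origin under its centre; a bystander, leave it standing
- jam: jam jar with black lid, diameter 63 mm, 85 mm high, origin under its centre; a bystander, leave it standing
Things that resemble listed ones, but are neither listed nor needed, are in the scene too. What is meant by the ballast is not blue, and is the smaller of those in its own colour.

How it is judged:
By the outcome, as a careful person would: the job done as asked, in the order asked, and still so for the second after the job is handed in, while the arm keeps its last pose, push and grip.
It also fails if it takes over 46 s, if anything falls off the work surface, if the arm or the gripper's body presses on something with over 40 N, if the wrist force passes 120 N, or if a joint passes its speed limit or range.

## Robot

A 6-joint arm with a two-finger parallel gripper is mounted at the origin on a cart in front of the work surface, level with it; the furniture and walls round the work are solid. World frame = base frame: x ahead of the robot, y to its left, z up, the work surface at z = 0. Lengths are in mm, angles in rad, forces in N, time in s.
With the tool pointing down it reaches from about 400 to 925 mm from the base axis. Payload 12.5 kg.
Tool frame: the origin (TCP) lies midway between the tips of the shut fingers; the grasp point (between the pads) lies 19 mm behind it; z points along the fingers, y is the line along which they close (so a half turn about z gives the same grasp; the last joint's range is limited). The gripper opens to 95 mm and grips with 3 to 60 N. Pads are 20 mm wide; open, the fingers measure 119 mm over their backs; the gripper's body (75 mm by 180 mm) begins 59 mm behind the grasp point.
Start: joints at [-0.106, 0.491, 1.559, -0, 1.092, -0.106], TCP at [625.02, 0.021, 191.761] pointing down, gripper open.
Joint ranges: [-3.1, 3.1], [-0.84, 2.19], [0.05, 2.79], [-1.13, 4.28], [0.06, 2.93], [-2.69, 2.69]. Speed limits (rad/s): [2.22, 2.22, 2.79, 3.14, 3.14, 3.14].

## Interface

Orientations are given as [roll, pitch, yaw] about the fixed x, y, z axes, in that order (R = Rz(yaw) Ry(pitch) Rx(roll)).
In Python, from cell import * gives the robot as it stands.
- The arm moves only by the tool servo_tool, never from a script. Its argument "moves" is one flat list of numbers, 5 for each row, row after row: the shift along the world's x, y, z as a fraction of full scale, then the turn about the world's z as a fraction of full scale, then the opening, from 0 (shut) to 1 (fully open). A call has 1 to 12 rows; each row is the pose to reach, as a shift and turn from the pose commanded when the call began, turning the shorter way round; what a row does not reach only later rows make up. Full scale, the value 1, is 400 mm for a shift and 180 degrees for a turn. A row lasts 1/12 s, in which the tool goes at most 41.7 mm and 7.16 degrees, less where a joint would pass 70% of its speed; a pose out of reach is approached as far as the arm can. A call with a number of a shift or a turn outside -1 to 1 is refused whole. A call with a gripper value outside its range is refused whole. The fingers move at their own pace and stop on an object; the grip force is fixed at half the most. Time passes only in rows, so rows that repeat a pose let the fingers close. It gives the time, the measured TCP pose, the force, the opening and the grip force at its end, in the units of the state.
- state(): the state, without advancing time (a new reading comes with each control period).
- read_camera(name): name is "scene" or "side" or "wrist"; returns (picture, depth): 400x640x3 uint8, blue, green, red; 400x640 float32, mm along the optical axis (not along the pixel's ray), 0 where there is no reading.
- get_calibration(name): a dict with "K" (3x3 intrinsics, pixels), "k1" (the pictures are not rectified: a ray, as slopes to the right and down, at radius r is drawn at 1 + k1 r^2 times it, then the intrinsics apply), "R" (3x3) and "t" (3): a world point X has camera coordinates R X + t. Camera axes: x right, y down, z forward; pixel columns grow to the right and rows downward; lengths in mm; the calibration is good to about 2 mm. A picture is of the moment at which its call begins: read the wrist's pose just before it. get_calibration takes no time and is no camera call; for the wrist camera it gives the pose at the moment of the call.
- job_done(): hands the job in; it is judged then, once.
The state is a dict: "t": time; "joints": joint angles; "qvel": joint speeds; "tau": joint torques, N m; "eef_pos": TCP position; "tcp_rot": TCP orientation; "ft_force": force on the tool from outside, world axes, zero at the start; "moment": the same for the moment, N m; "opening": opening from 0.0 (shut) to 1.0 (fully open); "grip_force": force on a finger pad.
Only numpy, scipy, OpenCV 4.12 (cv2) and the standard library are available. Lean on these libraries where they do the work, as an engineer would, in place of code of your own. Each camera call takes 0.05 s, during which the arm holds its last target. There are 200 camera calls.

## Working session

There is one attempt and no reset: what is moved stays moved. The work goes in short steps, Python scripts to look and compute and a tool call to move; the robot and the scene stay as the last step left them, time stands still between calls to the robot, and variables do not carry over. Pictures are saved under pics/ and viewed, at most 10 in all, crops included, and the job is handed in when it is done.

Besides the shell and the picture viewer there is one more tool, called after ">>>" in YAML: its name, and indented under it one key for each argument. servo_tool: Moves the arm, as the interface text tells. Its arguments: {"type":"object","properties":{"moves":{"type":"array"}},"required":["moves"]}

```bash
mkdir -p pics; ls; cat > h.py <<'E'
from cell import *
import numpy as np, cv2
def ray(cal,u,v):
    K=np.array(cal["K"]);p=np.array([(u-K[0,2])/K[0,0],(v-K[1,2])/K[1,1]]);q=p.copy()
    for _ in range(20): q=p/(1+cal["k1"]*(q@q))
    return np.array([q[0],q[1],1.])
def pt(cal,dep,u,v,z=None):
    R=np.array(cal["R"]);t=np.array(cal["t"]);r=ray(cal,u,v)
    c=-R.T@t;d=R.T@r
    if z is not None: return c+d*(z-c[2])/d[2]
    w=dep[int(v)-1:int(v)+2,int(u)-1:int(u)+2];w=w[w>0]
    return c+d*np.median(w) if w.size else None
def proj(cal,X):
    K=np.array(cal["K"]);c=np.array(cal["R"])@np.array(X,float)+np.array(cal["t"]);q=c[:2]/c[2]
    q=q*(1+cal["k1"]*(q@q));return K[0,0]*q[0]+K[0,2],K[1,1]*q[1]+K[1,2]
def snap(n,tag):
    cal=get_calibration(n);im,d=read_camera(n)
    np.savez(f"{tag}.npz",im=im,d=d,**{k:np.array(v) for k,v in cal.items()});return cal,im,d
def load(tag):
    z=np.load(f"{tag}.npz");return {k:z[k] for k in("K","k1","R","t")},z["im"],z["d"]
E
python3 - <<'E'
from h import *
print(state())
for n in("scene","side","wrist"):
    c,im,d=snap(n,n+"0"); cv2.imwrite(f"pics/{n}0.png",im)
    print(n,-np.array(c["R"]).T@np.array(c["t"]))
E
```

```text
pics
{'t': 0.0, 'joints': array([-1.05602850e-01,  4.91562947e-01,  1.55949690e+00, -4.02677861e-06,
        1.09168454e+00, -1.05625952e-01]), 'qvel': array([ 0.00089002,  0.00167831,  0.00119311, -0.00044525, -0.00060424,
       -0.00120924]), 'tau': array([-9.52334158e-04, -6.12640929e+01, -2.58175153e+01,  6.92750537e-02,
        4.83079045e-02, -1.38641695e-05]), 'eef_pos': array([6.24710263e+02, 5.05939928e-02, 1.91143320e+02]), 'tcp_rot': array([-3.14044696e+00, -1.17875289e-04,  1.57082122e+00]), 'ft_force': array([ 0.01766393, -0.19530996,  0.41500017]), 'moment': array([-0.02168194, -0.03492535, -0.0343408 ]), 'grip_force': 0.0, 'opening': 0.997241907726246}
scene [ 137.69876987 -841.82061649  524.4369502 ]
side [  491.61942219 -1133.089508     750.28080612]
wrist [625.26657108  83.93033551 384.68319983]
```

View pics/scene0.png

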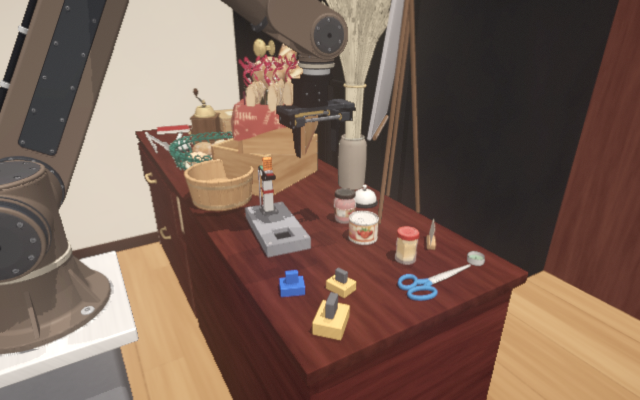

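View pics/side0.png

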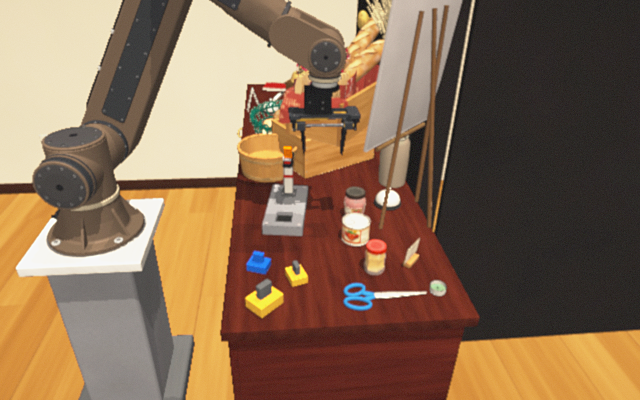

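View pics/wrist0.png

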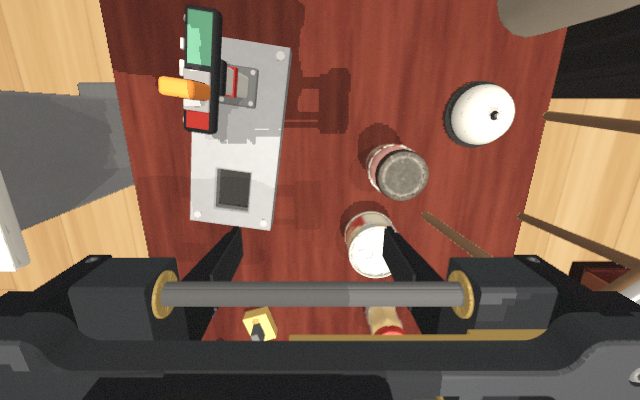

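The scene picture shows what could be taken for the ballast: a blue block at (292,285), a large brass one at (331,318) and a small brass one at (341,284). By the description I choose the small brass one, which is at (297,273) in side and (260,325) in wrist. In the wrist picture the stand's foot runs from (225,38) to (270,230), the recess is at (234,188) and the orange fin at (183,88).

```bash
python3 - <<'E'
from h import *
a=cv2.imread("pics/wrist0.png")[0:240,150:310]; a=cv2.resize(a,None,fx=2.5,fy=2.5,interpolation=cv2.INTER_CUBIC)
b=cv2.imread("pics/scene0.png")[262:342,270:360]; b=cv2.resize(b,None,fx=4,fy=4,interpolation=cv2.INTER_CUBIC)
c=cv2.imread("pics/wrist0.png")[300:350,220:290]; c=cv2.resize(c,None,fx=5,fy=5,interpolation=cv2.INTER_CUBIC)
o=np.zeros((600,800,3),np.uint8); o[:600,:400]=a; o[:320,400:760]=b; o[330:580,400:750]=c
cv2.imwrite("pics/crop1.png",o)
E
```

```text
(no output)
```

View pics/crop1.png

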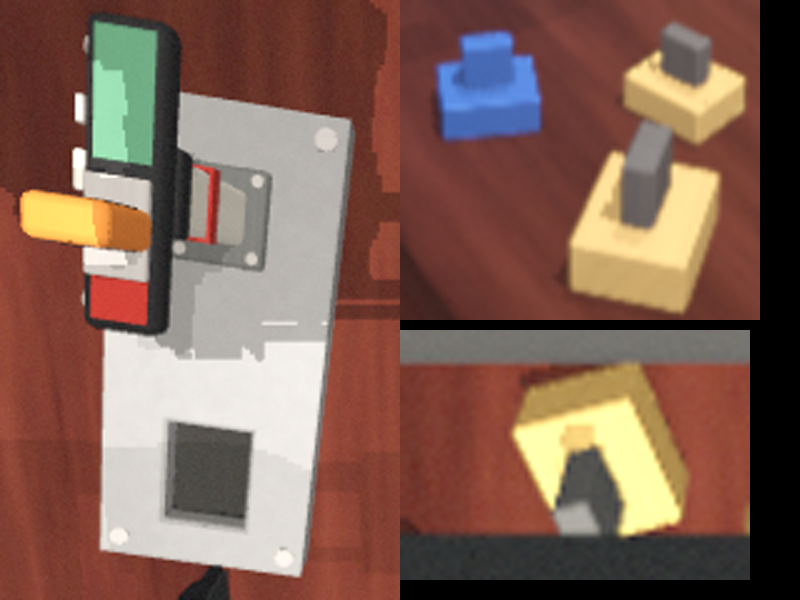

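The crop confirms that the small brass block is the upper right of the three. Its tab is partly hidden in the wrist view. Recess mouth corners in the crop are at about (168,420), (254,430), (247,529) and (162,518), and the fin top spans (22..108, 193..247).

```bash
python3 - <<'E'
from h import *
c,im,d=load("wrist0")
f=lambda x,y,z:pt(c,d,150+x/2.5,y/2.5,z)
P={k:f(*v,30) for k,v in dict(rtl=(168,420),rtr=(254,430),rbr=(247,529),rbl=(162,518),ftr=(352,120),fbl=(101,549),fbr=(300,576)).items()}
for k in P:print(k,P[k].round(1))
rc=np.mean([P[k] for k in("rtl","rtr","rbr","rbl")],0)
fc=(P["ftr"]+P["fbl"])/2
print("recess",rc,"foot c",fc)
for a,b in(("fbr","ftr"),("rbl","rtl"),("rbr","rtr")):
    e=P[b]-P[a];print("y-axis yaw",np.arctan2(-e[0],e[1]),np.hypot(*e[:2]))
for a,b in(("fbl","fbr"),("rbl","rbr"),("rtl","rtr")):
    e=P[b]-P[a];print("x-axis yaw",np.arctan2(e[1],e[0]),np.hypot(*e[:2]))
F=[f(*v,190) for v in((22,192),(22,236),(108,247),(108,204))]
print("fin",np.round(F,1),np.mean(F,0))
print("depth z foot",pt(c,d,190,210), "fin",pt(c,d,175,87))
g=lambda x,y:pt(c,d,220+(x-400)/5,300+(y-330)/5,20)
for q in((514,433),(629,400),(685,520)):print("bal",g(*q).round(1))
# scene/side views: tab top
for n,pts in(("scene",[(331.5,267),(348,276),(341,284)]),("side",[(297,265)])):
    c,im,d=load(n+"0")
    print(n)
s,im,d=load("scene0")
h=lambda x,y,z:pt(s,d,270+(x-400)/4,262+y/4,z)
for q in((664,24),(712,40),(708,47),(660,33)):print("tabtop",h(*q,46).round(1))
for q in((625,91),(697,108),(745,82)):print("face corner",h(*q,20).round(1))
# check of offsets between cameras
print("scene proj recess",proj(s,rc))
s2,_,_=load("side0");print("side proj recess",proj(s2,rc))
E
```

```text
rtl [501.7  14.1  30. ]
rtr [546.    8.8  30. ]
rbr [538.6 -46.   30. ]
rbl [493.  -39.7  30. ]
ftr [600.3 153.8  30. ]
fbl [457.6 -57.7  30. ]
fbr [566.2 -73.8  30. ]
recess [519.83904874 -15.6985292   30.        ] foot c [528.92977645  48.04676346  30.        ]
y-axis yaw -0.14855275190060468 230.11065292245496
y-axis yaw -0.16014711159046813 54.474062072796166
y-axis yaw -0.13320994253471882 55.294813380856425
x-axis yaw -0.14651093229226986 109.8340071948624
x-axis yaw -0.13746726697236017 46.06670309869716
x-axis yaw -0.11876237158297957 44.60374109593679
fin [[525.5 105.6 190. ]
 [523.7  94.9 190. ]
 [546.2  92.1 190. ]
 [547.5 102.7 190. ]] [535.72274168  98.82441126 190.        ]
depth z foot [458.87580862 -43.70547295  30.06116969] fin [535.70534573  99.32473052 191.23862822]
bal [ 514.  -234.8   20. ]
bal [ 551.4 -222.    20. ]
bal [ 567.3 -269.2   20. ]
scene
side
tabtop [ 535.  -238.7   46. ]
tabtop [ 548.3 -263.5   46. ]
tabtop [ 543.  -267.7   46. ]
tabtop [ 528.8 -244.6   46. ]
face corner [ 506.  -247.7   20. ]
face corner [ 529.9 -278.5   20. ]
face corner [ 563.8 -272.6   20. ]
scene proj recess (np.float64(282.7439841074059), np.float64(232.20143930638176))
side proj recess (np.float64(284.4926008050534), np.float64(215.34619632572762))
```

>>> servo_tool:
  moves: [-0.07,-0.2,0,0.035,0.5,-0.14,-0.4,-0.05,0.07,0.5,-0.19,-0.56,-0.1,0.1,0.5,-0.21,-0.62,-0.15,0.105,0.5,-0.2125,-0.63,-0.175,0.105,0.5,-0.2125,-0.63,-0.175,0.105,0.5,-0.2125,-0.63,-0.175,0.105,0.5,-0.2125,-0.63,-0.175,0.105,0.5,-0.2125,-0.63,-0.175,0.105,0.5,-0.2125,-0.63,-0.175,0.105,0.5]

```text
t: 0.98
eef_pos: [540.3, -251.5, 122.0]
tcp_rot: [3.141, -0.0, 1.9]
ft_force: [-0.4, -0.0, 0.2]
opening: 0.504
grip_force: 0.0
```

```bash
python3 - <<'E'
from h import *
c,im,d=snap("wrist","w1")
s,si,sd=load("side0")
rc=np.array([519.6,-16,30.]);y=-.147;R=np.array([[np.cos(y),-np.sin(y)],[np.sin(y),np.cos(y)]])
T=np.array([528.9,48.0])+R@[0,65]
print("tube",T)
a=cv2.resize(im[80:330,160:480],None,fx=2.5,fy=2.5,interpolation=cv2.INTER_CUBIC)[:600]
cv2.imwrite("pics/crop2.png",a)
z,zi,zd=load("scene0")
o=np.zeros((600,800,3),np.uint8)
b=cv2.resize(zi[150:225,245:295],None,fx=8,fy=8,interpolation=cv2.INTER_CUBIC);o[:600,:400]=b
e=cv2.resize(si[140:215,265:315],None,fx=8,fy=8,interpolation=cv2.INTER_CUBIC);o[:600,400:]=e
cv2.imwrite("pics/crop3.png",o)
E
```

```text
tube [538.42062483 112.29897124]
```

View pics/crop2.png

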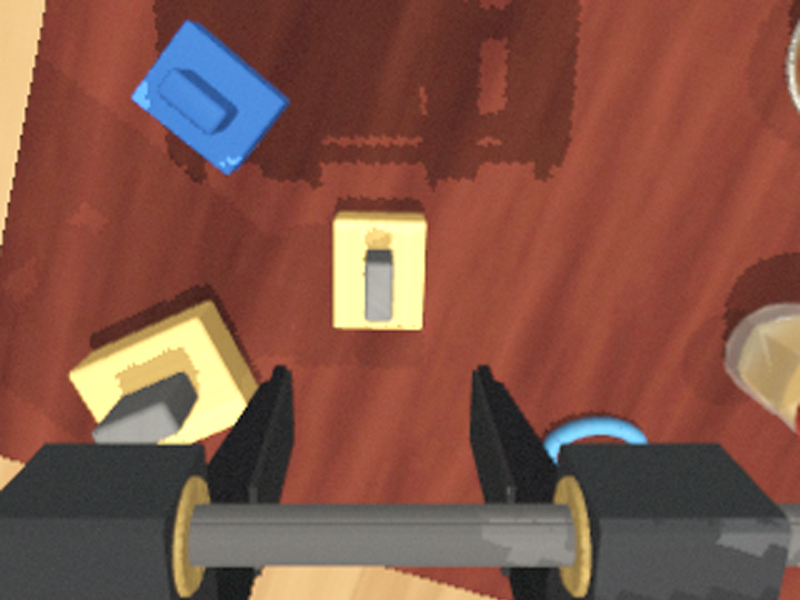

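View pics/crop3.png

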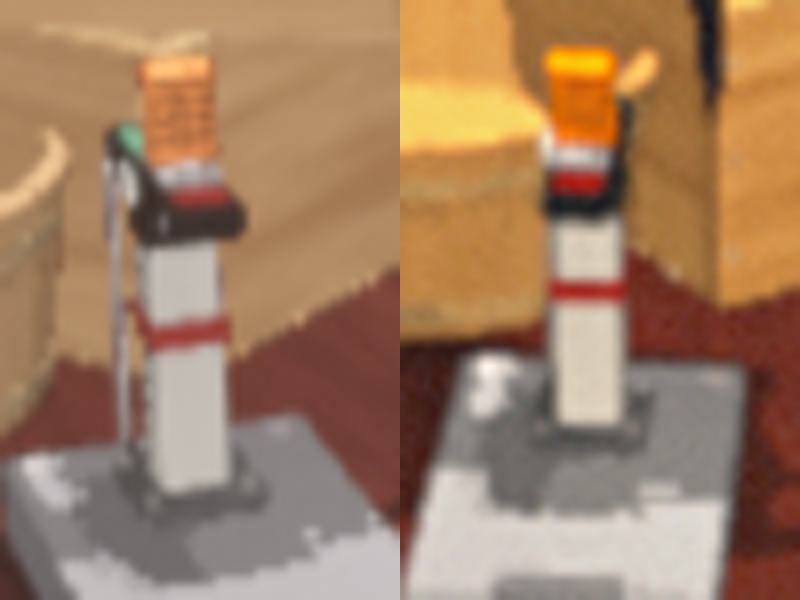

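Crop 2 shows the tab centred between the fingers in the column direction: tab top (366..392, 262..321), brass face (334..426, 212..330). Crop 3 shows the red ring at about (190,333) in the scene half and (588,291) in the side half. The pointer strip ends at about (128,465) in the scene half.

```bash
cat >> h.py <<'E'
y_=-.147;RS=np.array([[np.cos(y_),-np.sin(y_),0],[np.sin(y_),np.cos(y_),0],[0,0,1]])
S0=np.array([528.9,48.0,0.])
def W(p): return S0+RS@np.array(p,float)
def onface(cal,u,v,p,n):   # intersect the ray with the stand-frame plane through p, normal n
    R=np.array(cal["R"]);c=-R.T@np.array(cal["t"]);d=R.T@ray(cal,u,v);N=RS@np.array(n,float)
    return RS.T@(c+d*(N@(W(p)-c))/(N@d)-S0)
E
python3 - <<'E'
from h import *
c,im,d=load("w1")
g=lambda x,y,z:pt(c,d,160+x/2.5,80+y/2.5,z)
B=np.array([g(334,213,20),g(426,213,20),g(422,330,20),g(333,329,20)]);print("face",B.round(1),B.mean(0))
for i,j in((0,1),(3,2)):e=B[j]-B[i];print("yaw x",np.arctan2(e[1],e[0]),np.hypot(*e[:2]))
for i,j in((3,0),(2,1)):e=B[j]-B[i];print("yaw y",np.arctan2(-e[0],e[1]),np.hypot(*e[:2]))
Tb=np.array([g(366,251,46),g(392,251,46),g(391,321,46),g(366,321,46)]);print("tab",Tb.round(1),Tb.mean(0))
for n,q in(("scene",lambda x,y:(245+x/8,150+y/8)),("side",lambda x,y:(265+(x-400)/8,140+y/8))):
    s,_,_=load(n+"0");P=dict(scene=dict(ringc=(190,333),ringt=(190,320),ringb=(190,346),tubebase=(195,490),xhead_low=(190,240),xhead_top=(195,210)),side=dict(ringc=(588,291),tubebase=(588,428),xhead_low=(585,216)))[n]
    for k,v in P.items():
        off=19 if "xh" in k else 65-13.5 if "ring" in k else 53
        print(n,k,onface(s,*q(*v),(0,off,0),(0,1,0)).round(1))
E
```

```text
face [[ 512.3 -230.8   20. ]
 [ 549.8 -218.    20. ]
 [ 566.4 -268.9   20. ]
 [ 528.1 -281.5   20. ]] [ 539.14478442 -249.78266857   20.        ]
yaw x 0.3295365495601932 39.575437811279265
yaw x 0.31748462782644676 40.30159700230206
yaw y 0.3012915670672875 53.08878922602609
yaw y 0.31504620655573495 53.55893679469627
tab [[ 529.2 -236.1   46. ]
 [ 539.  -232.7   46. ]
 [ 548.3 -260.8   46. ]
 [ 538.6 -264.1   46. ]] [ 538.75383859 -248.43625181   46.        ]
scene ringc [ 0.2 51.5 94.9]
scene ringt [ 0.4 51.5 99.6]
scene ringb [-0.1 51.5 90.2]
scene tubebase [-0.7 53.  36.1]
scene xhead_low [ -6.6  19.  141. ]
scene xhead_top [ -4.4  19.  151. ]
side ringc [ 0.5 51.5 93.3]
side tubebase [-0.4 53.  33.5]
side xhead_low [  3.4  19.  141.1]
```

>>> servo_tool:
  moves: [-0.002,0.004,-0.08,-0.003,0.5,-0.002,0.004,-0.16,-0.003,0.5,-0.002,0.004,-0.22,-0.003,0.5,-0.002,0.004,-0.2445,-0.003,0.5,-0.002,0.004,-0.2445,-0.003,0.5,-0.002,0.004,-0.2445,-0.003,0,-0.002,0.004,-0.2445,-0.003,0,-0.002,0.004,-0.2445,-0.003,0,-0.002,0.004,-0.2445,-0.003,0,-0.002,0.004,-0.2445,-0.003,0,-0.002,0.004,-0.2445,-0.003,0,-0.002,0.004,-0.2445,-0.003,0]

```text
t: 2.03
eef_pos: [539.3, -250.5, 24.3]
tcp_rot: [3.141, 0.0, 1.891]
ft_force: [0.5, 0.6, 1.0]
opening: 0.064
grip_force: 0.0
```

```bash
python3 - <<'E'
from h import *
print(state()["opening"],state()["grip_force"])
c,im,d=snap("wrist","w2");s,si,sd=snap("scene","s2")
print(state()["opening"],state()["grip_force"])
o=np.zeros((600,800,3),np.uint8)
o[:,:400]=cv2.resize(im[150:300,265:365],None,fx=4,fy=4,interpolation=cv2.INTER_CUBIC)
o[:,400:]=cv2.resize(si[210:330,300:380],None,fx=5,fy=5,interpolation=cv2.INTER_CUBIC)
cv2.imwrite("pics/crop4.png",o)
E
```

```text
0.06412363794059046 0.0
0.012496631578163563 0.0
```

View pics/crop4.png

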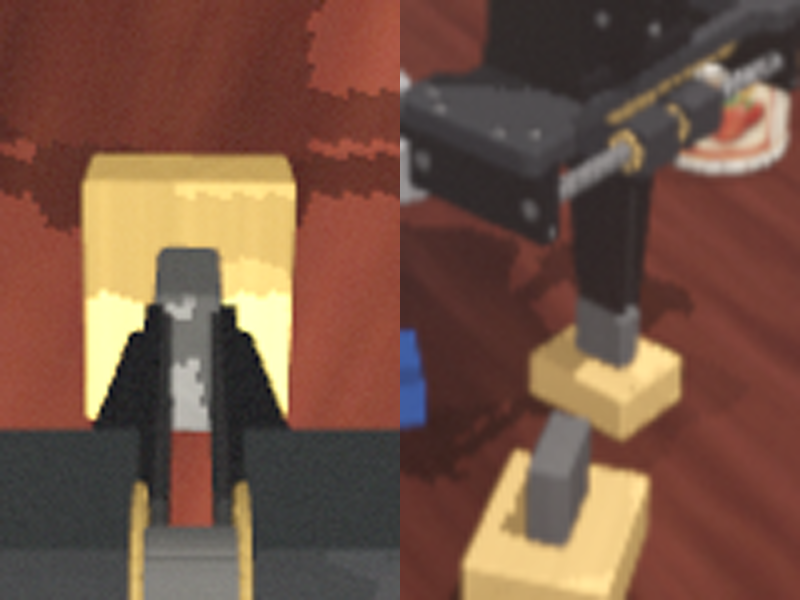

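The fingers look to be above or beside the tab, not gripping it: fingertips at about (155,310) and (235,310) in the wrist crop, tab visible below the tip in the scene crop. I'll check this with depth.

```bash
python3 - <<'E'
from h import *
c,im,d=load("w2")
g=lambda x,y:(265+x/4,150+y/4)
for n,q in dict(tipL=(155,318),tipL2=(152,345),tipL3=(145,380),tipR=(226,318),tipR2=(232,345),tabfar=(188,262),tabtop=(188,290),tabmid=(188,330),tablow=(188,400),face=(110,260),table=(40,350)).items():
    p=pt(c,d,*g(*q));print(n,None if p is None else p.round(1))
print(state()["eef_pos"],proj(c,[539.3,-250.5,24.3]),proj(c,[539.3,-250.5,43]))
c,im,d=load("s2")
h=lambda x,y:(300+(x-400)/5,210+y/5)
for n,q in dict(fing=(610,280),tab=(605,335),tab2=(605,350),face=(640,370)).items():
    p=pt(c,d,*h(*q));print(n,p.round(1))
E
```

```text
tipL [ 530.8 -241.5   53. ]
tipL2 [ 530.7 -241.6   62.9]
tipL3 [ 530.  -241.6   75.1]
tipR [ 541.7 -237.9   52.8]
tipR2 [ 542.1 -237.3   64. ]
tabfar [ 535.7 -239.2   29.5]
tabtop [ 535.6 -238.9   43.4]
tabmid [ 537.4 -244.5   46.8]
tablow [ 541.6 -257.1   46.3]
face [ 522.6 -246.8   20.4]
table [ 5.154e+02 -2.789e+02  4.000e-01]
[ 539.23776652 -250.44613825   24.07515884] (np.float64(311.8598131493308), np.float64(227.7458728254855)) (np.float64(311.83984264099877), np.float64(238.58787108069583))
fing [ 534.2 -261.8   64.3]
tab [ 535.6 -257.3   34.5]
tab2 [ 535.5 -257.7   27.3]
face [ 545.  -269.7   21.3]
```

```bash
python3 - <<'E'
from h import *
for tag,z0 in(("wrist0",191.1),("w1",122.0),("w2",24.1)):
    c,im,d=load(tag);R=np.array(c["R"]);C=-R.T@np.array(c["t"])
    K=c["K"];dark=(im.max(2)<60)&(d>0)
    out=[]
    for v in range(150,330):
        for u in range(190,430):
            if dark[v,u] and d[v,u]<230:
                p=pt(c,d,u,v);out.append((p[2]-z0,u,v,*p.round(1)))
    out.sort();print(tag,"cam z-TCP",C[2]-z0);[print(np.round(o,1)) for o in out[:300:60]]
print(state()["joints"],state()["opening"])
E
```

```text
wrist0 cam z-TCP 193.5831998291226
[ 23.9 387.  227.  674.6  11.  215. ]
[ 26.7 385.  233.  672.8   7.9 217.8]
[ 28.6 391.  229.  675.9  11.6 219.7]
[ 30.1 240.  251.  577.7  -3.5 221.2]
[ 31.8 392.  231.  675.7  11.6 222.9]
w1 cam z-TCP 193.404420832854
[  22.8  349.   229.   560.8 -235.   144.8]
[  28.1  350.   232.   560.7 -234.8  150.1]
[  31.2  349.   258.   565.9 -251.2  153.2]
[  34.3  352.   234.   560.6 -233.3  156.3]
[  36.3  355.   234.   561.8 -232.   158.3]
w2 cam z-TCP 193.57980444042894
[  23.4  318.   229.   540.3 -240.5   47.5]
[  33.6  301.   232.   529.2 -241.6   57.7]
[  37.7  321.   236.   541.3 -238.5   61.8]
[  41.9  321.   239.   541.1 -238.5   66. ]
[  45.3  295.   241.   526.4 -243.    69.4]
[-5.45906946e-01  6.58212825e-01  1.78317544e+00  1.22287001e-04
  6.99978505e-01 -8.66382377e-01] 0.012496631578163563
```

Depth shows the real fingertips are about 23.5 mm above the reported TCP, in all three pictures. So they closed above the tab, and I'll allow for this offset from here on.

>>> servo_tool:
  moves: [0,0,0,0,0.45,0,0,0,0,0.45,0,0,0,0,0.45,0,0,0,0,0.45,0,0,0,0,0.45,0,0,0,0,0.45,0,0,0,0,0.45,0,0,-0.02,0,0.45,0,0,-0.04,0,0.45,0,0,-0.058,0,0.45,0,0,-0.058,0,0.45,0,0,-0.058,0,0.45]

```text
t: 3.13
eef_pos: [538.9, -250.2, -0.1]
tcp_rot: [-3.141, -0.001, 1.891]
ft_force: [1.1, -0.6, 1.1]
opening: 0.451
grip_force: 0.0
```

>>> servo_tool:
  moves: [0,0,0,0,0,0,0,0,0,0,0,0,0,0,0,0,0,0,0,0,0,0,0,0,0,0,0,0,0,0,0,0,0,0,0,0,0,0,0,0,0,0,0,0,0]

```text
t: 3.88
eef_pos: [539.3, -250.4, 0.9]
tcp_rot: [3.141, 0.0, 1.891]
ft_force: [-0.3, -0.0, 3.2]
opening: 0.125
grip_force: 30.0
```

>>> servo_tool:
  moves: [0,0,0.05,0,0,0,0,0.12,0,0,0,0.06,0.15,-0.02,0,-0.01,0.14,0.15,-0.05,0,-0.02,0.23,0.15,-0.08,0,-0.03,0.33,0.15,-0.11,0,-0.04,0.42,0.15,-0.13,0,-0.045,0.5,0.15,-0.1487,0,-0.049,0.56,0.15,-0.1487,0,-0.049,0.586,0.15,-0.1487,0,-0.049,0.586,0.15,-0.1487,0,-0.049,0.586,0.15,-0.1487,0]

```text
t: 4.88
eef_pos: [519.8, -16.1, 60.7]
tcp_rot: [3.141, 0.0, 1.425]
ft_force: [-0.6, -1.0, -2.3]
opening: 0.124
grip_force: 30.0
```

```bash
python3 - <<'E'
from h import *
c,im,d=snap("wrist","w3");print(state()["eef_pos"],state()["ft_force"],state()["opening"],state()["tcp_rot"])
cv2.imwrite("pics/crop5.png",cv2.resize(im[100:300,190:450],None,fx=3,fy=3,interpolation=cv2.INTER_CUBIC))
E
```

```text
[519.85249188 -16.72378873  60.64854426] [ 0.28609533 -1.36718893 -2.25053087] 0.12496837141887986 [3.14142513e+00 1.74315480e-04 1.42433856e+00]
```

View pics/crop5.png

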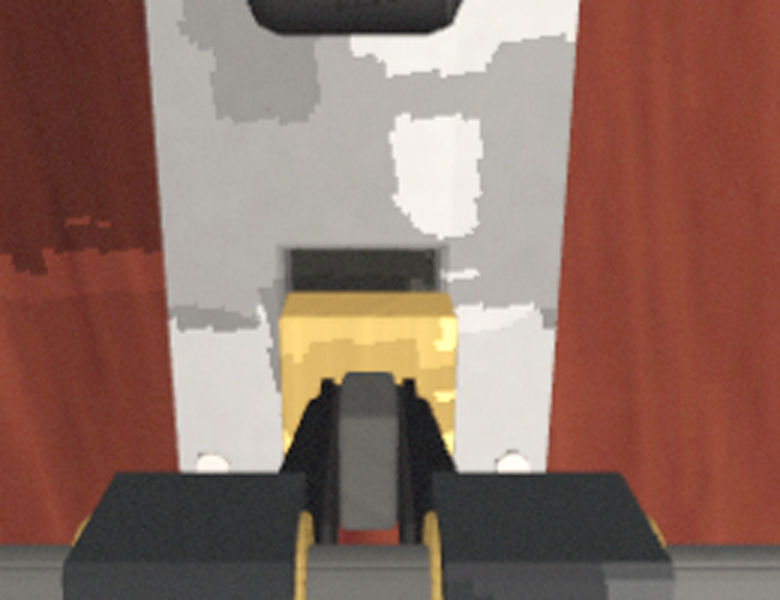

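Crop 5 shows the block held square over the recess. Recess far corners are at (282,248) and (443,248); the block's far face has its bottom corners at (288,293) and (449,293) and its top corners at (281,318) and (456,318).

```bash
python3 - <<'E'
from h import *
c,im,d=load("w3")
L=lambda x,y,z:(RS.T@(pt(c,d,190+x/3,100+y/3,z)-S0)).round(2)
print("recess far",L(282,248,30),L(443,248,30))
print("foot L",L(146,15,30),L(178,470,30),"R",L(579,15,30),L(548,470,30))
print("screws",L(212,463,30),L(513,463,30))
print("block bot",L(288,293,60),L(449,293,60))
print("block top",L(281,318,80),L(456,318,80))
print("tab top far",L(340,373,106),L(398,373,106))
print("TCP",RS.T@(np.array([519.8,-16.1,0])-S0))
for p in((360,305),(360,330),(300,480),(200,400)):print(pt(c,d,190+p[0]/3,100+p[1]/3).round(1),end=" ")
E
```

```text
recess far [-22.82 -37.38  30.  ] [ 21.8  -37.31  30.  ]
foot L [-55.86  23.92  30.  ] [ -56.18 -106.42   30.  ] R [54.83 24.1  30.  ] [  55.47 -106.25   30.  ]
screws [ -45.79 -104.04   30.  ] [  44.78 -103.9    30.  ]
block bot [-18.55 -41.12  60.  ] [ 20.75 -41.06  60.  ]
block top [-18.28 -40.69  80.  ] [ 20.39 -40.63  80.  ]
tab top far [ -4.46 -42.89 106.  ] [  6.67 -42.87 106.  ]
TCP [  0.38694482 -64.74156527   0.        ]
[522.1   7.9  70.6] [521.7   5.2  80.2] [517.6  19.5 168.9] [469.1 -27.2  30.4]
```

>>> servo_tool:
  moves: [-0.003,0.004,0,0,0,-0.003,0.004,-0.02,0,0,-0.003,0.004,-0.04,0,0,-0.003,0.004,-0.055,0,0,-0.003,0.004,-0.065,0,0,-0.003,0.004,-0.075,0,0,-0.003,0.004,-0.085,0,0,-0.003,0.004,-0.093,0,0,-0.003,0.004,-0.093,0,0,-0.003,0.004,-0.093,0,0]

```text
t: 5.77
eef_pos: [518.4, -14.4, 23.5]
tcp_rot: [-3.142, 0.0, 1.424]
ft_force: [0.2, 0.1, -1.7]
opening: 0.127
grip_force: 30.0
```

>>> servo_tool:
  moves: [0,0,-0.005,0,0,0,0,-0.01,0,0,0,0,-0.014,0,0,0,0,-0.017,0,0,0,0,-0.017,0,0]

```text
t: 6.18
eef_pos: [518.5, -14.4, 16.8]
tcp_rot: [3.141, 0.0, 1.424]
ft_force: [-0.8, -0.3, -0.3]
opening: 0.124
grip_force: 30.0
```

>>> servo_tool:
  moves: [0,0,-0.004,0,0,0,0,-0.007,0,0,0,0,-0.01,0,0,0,0,-0.013,0,0,0,0,-0.013,0,0,0,0,-0.013,0,0]

```text
t: 6.68
eef_pos: [518.5, -14.4, 11.6]
tcp_rot: [3.141, 0.0, 1.424]
ft_force: [-0.9, -0.1, 2.9]
opening: 0.125
grip_force: 30.0
```

>>> servo_tool:
  moves: [0,0,-0.002,0,0,0,0,-0.004,0,0,0,0,-0.006,0,0,0,0,-0.006,0,0,0,0,-0.006,0,0]

```text
t: 7.1
eef_pos: [518.6, -14.4, 10.7]
tcp_rot: [3.14, 0.0, 1.424]
ft_force: [-5.2, 0.8, 24.8]
opening: 0.123
grip_force: 30.0
```

>>> servo_tool:
  moves: [0,0,0.0018,0,0,0,0,0.0018,0,0,0,0,0.0018,0,0]

```text
t: 7.35
eef_pos: [518.6, -14.4, 10.8]
tcp_rot: [3.141, 0.0, 1.424]
ft_force: [-3.8, 0.3, 17.0]
opening: 0.123
grip_force: 30.0
```

```bash
python3 - <<'E'
from h import *
print(state()["ft_force"],state()["eef_pos"])
c,im,d=snap("wrist","w4")
for q in((300,380),(295,420),(250,350),(470,350),(360,345),(430,400)):
    p=pt(c,d,190+q[0]/3,100+q[1]/3);print(q,(RS.T@(p-S0)).round(1))
cv2.imwrite("pics/crop6.png",cv2.resize(im[100:300,190:450],None,fx=3,fy=3,interpolation=cv2.INTER_CUBIC))
E
```

```text
[-3.79427907  0.26444761 16.99844727] [518.57727306 -14.38063247  10.83234735]
(300, 380) [-15.9 -53.6  30.8]
(295, 420) [-17.2 -63.6  30.8]
(250, 350) [-26.9 -46.6  30.2]
(470, 350) [ 22.4 -46.9  29.5]
(360, 345) [ -2.3 -45.4  30.2]
(430, 400) [ 13.5 -58.4  31.1]
```

View pics/crop6.png

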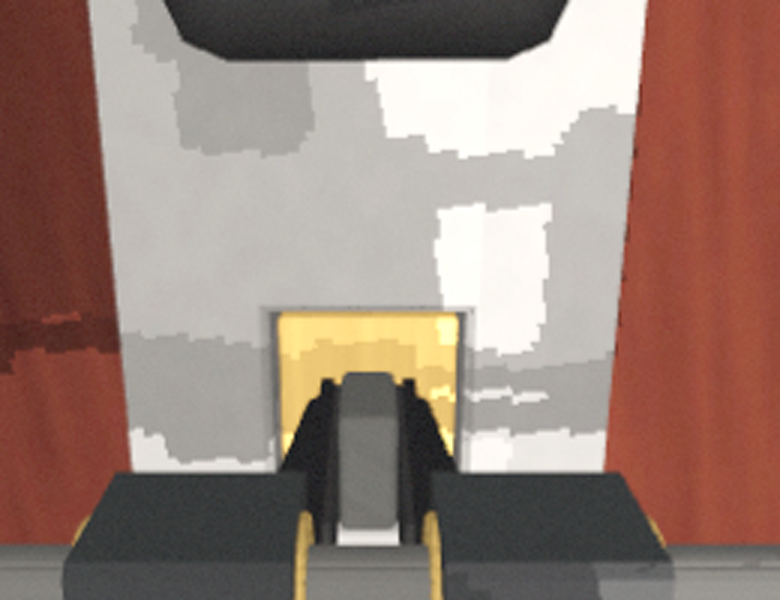

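Crop 6 shows the brass face level with the foot (depth about 30 against 30) inside the recess outline (265..472, 310). Next I release, retreat upward and check.

>>> servo_tool:
  moves: [0,0,0,0,0.45,0,0,0,0,0.45,0,0,0,0,0.45,0,0,0,0,0.45,0,0,0,0,0.45,0,0,0.06,0,0.45,0,0,0.15,0,0.45,0,0,0.25,0,0.45,0,0,0.35,0,0.45,0,0,0.45,0,0.45,0,0,0.5,0,0.45,0,0,0.5,0,0.45]

```text
t: 8.4
eef_pos: [520.1, -14.6, 214.4]
tcp_rot: [3.134, 0.0, 1.424]
ft_force: [0.5, 0.3, -0.8]
opening: 0.452
grip_force: 0.0
```

```bash
python3 - <<'E'
from h import *
st=state();print(st["ft_force"],st["eef_pos"],st["joints"].round(2),st["tcp_rot"])
c,im,d=snap("wrist","w5")
X=[]
for v in range(0,400,1):
    for u in range(200,460,1):
        if d[v,u]>0:
            p=RS.T@(pt(c,d,u,v)-S0)
            hsv=None; X.append((*p,*im[v,u]))
X=np.array(X)
br=X[(abs(X[:,0])<25)&(abs(X[:,1]+65)<30)&(X[:,2]<36)]
yel=br[(br[:,5]>br[:,3]*1.4)&(br[:,5]>120)]
print("brass",len(yel),yel[:,:3].min(0).round(1),yel[:,:3].max(0).round(1),"median z",np.median(yel[:,2]))
ft=X[(abs(X[:,0])<50)&(X[:,1]<-20)&(X[:,1]>-110)&((abs(X[:,0])>26))&(abs(X[:,2]-30)<5)]
print("foot z",np.median(ft[:,2]))
og=X[(X[:,5]>150)&(X[:,3]<90)&(X[:,4]>90)&(X[:,2]>185)]
print("fin top",len(og),og[:,:3].min(0),og[:,:3].max(0),np.median(og[:,:3],0))
for n in("scene0","side0"):
    c,im,d=load(n);P=[]
    for v in range(0,400,2):
        for u in range(0,640,2):
            if d[v,u]>0:
                p=pt(c,d,u,v) if 0<v<399 and 0<u<639 else None
                if p is not None and 380<p[0]<800 and 130<p[1]<420 and 120<p[2]<500:P.append(p)
    P=np.array(P)
    if len(P):
        h=np.histogram2d(P[:,0],P[:,1],bins=[range(380,801,60),range(130,421,40)])[0];print(n,h.astype(int))
E
```

```text
[ 0.48464661  0.30286751 -0.83196259] [520.05858595 -14.58263502 214.40052608] [-0.16  0.31  1.79 -0.    1.03 -0.01] [3.13393082e+00 9.01287252e-05 1.42418785e+00]Traceback (most recent call last):
  File "<stdin>", line 8, in <module>
TypeError: unsupported operand type(s) for -: 'NoneType' and 'float'
```

```bash
cat >> h.py <<'E'
def cloud(cal,d):
    K=cal["K"];u,v=np.meshgrid(np.arange(640),np.arange(400));
    q=cv2.undistortPoints(np.stack([u,v],-1).reshape(-1,1,2).astype(np.float32),K,np.array([float(cal["k1"]),0,0,0])).reshape(400,640,2)
    c=np.dstack([q,np.ones((400,640))])*d[...,None]
    P=(c-cal["t"])@cal["R"];P[d<=0]=np.nan;return P
E
python3 - <<'E'
from h import *
c,im,d=load("w5");L=(cloud(c,d)-S0)@RS
X=np.hstack([L.reshape(-1,3),im.reshape(-1,3)]);X=X[~np.isnan(X[:,0])]
br=X[(abs(X[:,0])<27)&(abs(X[:,1]+65)<32)&(X[:,2]<36)]
yel=br[(br[:,5]>br[:,3]*1.4)&(br[:,5]>120)]
print("brass",len(yel),yel[:,:3].min(0).round(1),yel[:,:3].max(0).round(1),"median z",np.median(yel[:,2]))
for lo,hi in((-80,-50),):
    ft=X[(abs(X[:,0])<50)&(X[:,1]<hi)&(X[:,1]>lo)&(abs(X[:,0])>26)&(abs(X[:,2]-30)<5)];print("foot z",np.median(ft[:,2]))
og=X[(X[:,5]>150)&(X[:,3]<100)&(X[:,4]>80)&(X[:,2]>185)&(X[:,1]<100)]
print("fin top",len(og),og[:,:3].min(0).round(1),og[:,:3].max(0).round(1),np.median(og[:,:3],0))
for n in("scene0","side0"):
    c,im,d=load(n);P=cloud(c,d).reshape(-1,3);P=P[(P[:,0]>380)&(P[:,0]<800)&(P[:,1]>130)&(P[:,1]<420)&(P[:,2]>120)&(P[:,2]<500)]
    print(n,np.histogram2d(P[:,0],P[:,1],bins=[range(380,801,60),range(130,421,40)])[0].astype(int))
E
```

```text
brass 859 [-22.7 -92.1   2.8] [ 19.4 -38.4  32.4] median z 30.375423652818007
foot z 30.534090227361595
fin top 721 [-63.1 -41.  187.9] [ 23.   57.6 338.1] [ -0.74137372  49.9208629  191.19130756]
scene0 [[  0   0   0   0   0   0   0]
 [  0   0   0   0   0   0   0]
 [ 37   0   0 346 310  94  76]
 [  0   0 154 928 536 166  13]
 [  0   0 595 580 230 210 271]
 [  0 106 114 119 100 168  97]
 [  0   0   0  53  48  46  95]]
side0 [[  0   0   0   0   0   0   0]
 [  0   0   0   0   0   0   0]
 [  9   0   0 196 180  31  42]
 [  0   0   0 276 300  57   1]
 [  0   3 286 140   0   0   0]
 [  0 118 263 187 142   5  19]
 [  0   2   2 114 303 367 186]]
```

```bash
python3 - <<'E'
from h import *
for n in("scene0","side0"):
    c,im,d=load(n);P=cloud(c,d).reshape(-1,3)
    for z0 in(180,230,280):
        Q=P[(P[:,0]>440)&(P[:,0]<680)&(P[:,1]>130)&(P[:,1]<320)&(P[:,2]>z0)&(P[:,2]<z0+50)]
        print(n,z0,np.histogram2d(Q[:,0],Q[:,1],bins=[range(440,681,40),range(130,321,30)])[0].astype(int).tolist())
# ring height by depth cloud of scene0/side0, red pixels near tube
for n in("scene0","side0"):
    c,im,d=load(n);L=(cloud(c,d)-S0)@RS;i=im.astype(int)
    m=(abs(L[...,0])<22)&(abs(L[...,1]-65)<25)&(L[...,2]>45)&(L[...,2]<135)&(i[...,2]>1.8*i[...,1])&(i[...,2]>90)
    print(n,m.sum(),np.nanmedian(L[m],0).round(1),np.nanpercentile(L[m][:,2],[5,95]).round(1))
    for nm,z in(("ring 95 -y face",(0,52,95)),("pointer",(-20,52,45))):print(nm,np.round(proj(c,W(z)),1))
E
```

```text
scene0 180 [[0, 0, 0, 0, 0, 0], [0, 0, 0, 0, 2, 26], [0, 0, 0, 0, 139, 46], [0, 0, 0, 30, 94, 70], [0, 0, 1, 22, 167, 4], [0, 0, 0, 188, 15, 0]]
scene0 230 [[0, 0, 0, 0, 0, 0], [0, 0, 0, 0, 0, 0], [0, 0, 0, 0, 47, 207], [0, 0, 0, 4, 244, 52], [0, 0, 37, 172, 98, 0], [0, 0, 3, 0, 0, 1]]
scene0 280 [[0, 0, 0, 0, 0, 0], [0, 0, 0, 0, 0, 0], [0, 0, 0, 0, 0, 11], [0, 0, 0, 0, 7, 184], [0, 0, 0, 68, 109, 21], [0, 0, 0, 18, 89, 77]]
side0 180 [[0, 0, 0, 0, 0, 0], [0, 0, 0, 0, 2, 18], [0, 0, 0, 0, 72, 26], [0, 0, 0, 0, 1, 0], [0, 0, 0, 3, 45, 1], [0, 0, 2, 108, 3, 0]]
side0 230 [[0, 0, 0, 0, 0, 0], [0, 0, 0, 0, 0, 2], [0, 0, 0, 0, 12, 144], [0, 0, 0, 0, 85, 51], [0, 0, 0, 0, 0, 0], [0, 0, 9, 0, 0, 0]]
side0 280 [[0, 0, 0, 0, 0, 0], [0, 0, 0, 0, 0, 0], [0, 0, 0, 0, 0, 5], [0, 0, 0, 0, 2, 144], [0, 0, 0, 0, 2, 4], [0, 0, 3, 7, 0, 0]]
scene0 25 [-1.3 52.8 95.3] [93.1 98.5]
ring 95 -y face [268.6 191.5]
pointer [262.4 209.6]
side0 22 [ 2.4 51.6 96. ] [91.4 99.1]
ring 95 -y face [288.3 175.8]
pointer [282.  190.1]
```

>>> servo_tool:
  moves: [0.005,0.03,0,0.039,0.45,0.01,0.07,0,0.078,0.45,0.015,0.11,0,0.117,0.45,0.02,0.14,0,0.156,0.45,0.025,0.17,0,0.195,0.45,0.03,0.2,0,0.234,0.45,0.035,0.22,0,0.273,0.45,0.04,0.24,0,0.312,0.45,0.0427,0.26,0,0.35,0.45,0.0427,0.27,0,0.39,0.45,0.0427,0.28,0,0.43,0.45,0.0427,0.28,0,0.47,0.45]

```text
t: 9.45
eef_pos: [534.9, 98.2, 208.0]
tcp_rot: [-3.141, -0.003, 2.905]
ft_force: [-0.3, 0.7, -0.5]
opening: 0.45
grip_force: 0.0
```

>>> servo_tool:
  moves: [0,0,0,0.03,0.45,0,0,0,0.03,0.45,0,0,0,0.03,0.45,0,0,0,0.03,0.45]

```text
t: 9.78
eef_pos: [535.2, 97.6, 209.0]
tcp_rot: [-3.141, -0.001, 2.99]
ft_force: [0.9, 1.2, 0.6]
opening: 0.451
grip_force: 0.0
```

```bash
python3 - <<'E'
from h import *
st=state();print(st["eef_pos"],st["tcp_rot"],st["joints"].round(2))
c,im,d=snap("wrist","w6");L=(cloud(c,d)-S0)@RS;i=im.astype(int)
m=(L[...,2]>184)&(L[...,2]<200)&(i[...,2]>140)&(i[...,0]<110)&(abs(L[...,1]-50)<30)&(abs(L[...,0])<30)
X=L[m];print("fin",m.sum(),X.min(0),X.max(0),np.median(X,0))
print("TCP local",RS.T@(st["eef_pos"]-S0))
c,im,d=load("scene0");c2,_,d2=load("side0")
for cc,dd in((c,d),(c2,d2)):
    P=((cloud(cc,dd)-S0)@RS).reshape(-1,3);P=P[(P[:,2]>245)&(P[:,2]<420)&(abs(P[:,0])<60)&(P[:,1]>120)&(P[:,1]<260)]
    print(len(P),P[np.argsort(P[:,1])[:5]].round(0).tolist() if len(P) else 0)
E
```

```text
[535.23195488  97.56955562 209.03442766] [-3.14142778e+00 -1.34269085e-03  2.98954459e+00] [ 0.06  0.36  1.73  0.    1.05 -1.36]
fin 391 [-13.10448244  46.4338421  184.08828071] [  9.80888908  58.169175   192.87541081] [ -3.17024829  52.26127716 190.9313331 ]
TCP local [ -0.9968455   49.96239382 209.03442766]
803 [[60.0, 190.0, 250.0], [59.0, 196.0, 248.0], [59.0, 197.0, 245.0], [56.0, 197.0, 245.0], [53.0, 197.0, 246.0]]
379 [[52.0, 213.0, 329.0], [21.0, 221.0, 262.0], [11.0, 223.0, 252.0], [27.0, 223.0, 252.0], [24.0, 223.0, 249.0]]
```

>>> servo_tool:
  moves: [0,0.001,-0.05,0,0.45,0,0.001,-0.1,0,0.45,0,0.001,-0.14,0,0.45,0,0.001,-0.165,0,0.45,0,0.001,-0.175,0,0.45,0,0.001,-0.175,0,0.45,0,0.001,-0.175,0,0,0,0.001,-0.175,0,0,0,0.001,-0.175,0,0,0,0.001,-0.175,0,0,0,0.001,-0.175,0,0,0,0.001,-0.175,0,0]

```text
t: 10.83
eef_pos: [535.7, 98.2, 140.3]
tcp_rot: [3.141, 0.001, 2.993]
ft_force: [-0.1, 0.5, 1.9]
opening: 0.128
grip_force: 30.0
```

>>> servo_tool:
  moves: [0,0,0,0,0,0,0,0,0,0,0,0,0,0,0,0,0,0,0,0]

```text
t: 11.17
eef_pos: [535.7, 98.2, 140.3]
tcp_rot: [3.141, 0.001, 2.993]
ft_force: [0.1, 2.1, 6.3]
opening: 0.125
grip_force: 30.0
```

>>> servo_tool:
  moves: [0,0,0.008,0,0,0,0,0.02,0,0,0,0,0.035,0,0,0,0,0.05,0,0,0,0,0.065,0,0,0,0,0.08,0,0,0,0,0.095,0,0,0,0,0.108,0,0,0,0,0.118,0,0,0,0,0.123,0,0,0,0,0.123,0,0,0,0,0.123,0,0]

```text
t: 12.17
eef_pos: [535.6, 98.0, 189.2]
tcp_rot: [3.141, 0.0, 2.993]
ft_force: [3.1, 1.5, -3.2]
opening: 0.129
grip_force: 30.0
```

```bash
python3 - <<'E'
from h import *
st=state();print(st["eef_pos"],st["ft_force"],st["opening"])
o=np.zeros((600,800,3),np.uint8)
s,si,_=snap("scene","s7");o[:,:400]=cv2.resize(si[140:215,245:295],None,fx=8,fy=8,interpolation=cv2.INTER_CUBIC)
s,si,_=snap("side","d7");o[:,400:]=cv2.resize(si[125:200,265:315],None,fx=8,fy=8,interpolation=cv2.INTER_CUBIC)
cv2.imwrite("pics/crop7.png",o)
E
```

```text
[535.61278196  98.02130199 189.22525134] [ 3.07671531  1.5400536  -3.24663073] 0.1285427511807376
```

View pics/crop7.png

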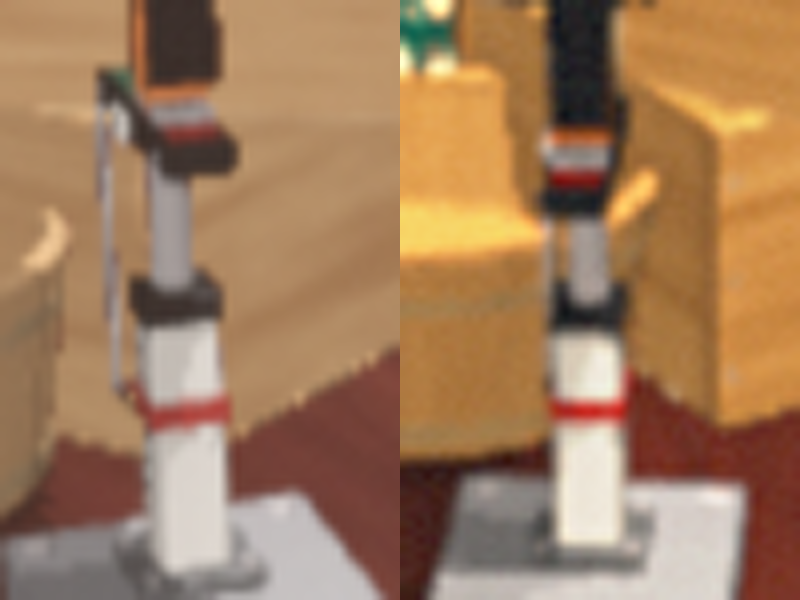

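Crop 7 shows the leg raised. The pointer bar is at about (122,390) in the scene half, next to the red ring, which runs from (130,388) to (150,412) along its front and is at (190,410) on the near face. The wrist camera now looks at the front side, so it can compare the two more closely.

```bash
python3 - <<'E'
from h import *
c,im,d=snap("wrist","w8");L=(cloud(c,d)-S0)@RS
def red(tag,c,im,d):
    L=(cloud(c,d)-S0)@RS;i=im.astype(int)
    m=(abs(L[...,0])<22)&(abs(L[...,1]-65)<22)&(L[...,2]>50)&(L[...,2]<130)&(i[...,2]>1.7*i[...,1])&(i[...,2]>70)
    if m.sum():
        v,u=np.where(m);print(tag,m.sum(),np.nanmedian(L[m],0).round(1),np.percentile(L[m][:,2],[3,20,50,80,97]).round(1),u.min(),u.max(),v.min(),v.max())
for t in("wrist0","w5","w6"):red(t,*load(t))
red("w8",c,im,d);red("s7",*load("s7"));red("d7",*load("d7"))
# dark/strip pixels in front of the tube
p=(L[...,0]>-30)&(L[...,0]<-13)&(L[...,1]>40)&(L[...,1]<115)&(L[...,2]>60)&(L[...,2]<150)
v,u=np.where(p);print(p.sum(),u.min() if len(u) else 0,u.max() if len(u) else 0,v.min() if len(v) else 0,v.max() if len(v) else 0)
print(np.round(proj(c,W((-14,65,95))),1),np.round(proj(c,W((-16,85,95))),1))
cv2.imwrite("pics/crop8.png",im)
E
```

```text
wrist0 148 [12.4 65.8 99.9] [ 93.   95.6  99.9 101.1 101.5] 225 237 66 97
w6 79 [-14.1  65.8  99.2] [ 92.4  93.7  99.2 100.9 102. ] 315 338 176 183
w8 90 [-14.1  65.5  99.2] [ 93.1  94.6  99.2 101.  101.7] 314 339 180 188
s7 29 [-1.9 52.4 94.9] [92.  93.4 94.9 97.5 98.6] 262 273 189 193
d7 31 [ 1.9 51.5 93.5] [90.3 91.9 93.5 98.1 99.2] 284 293 171 177
395 314 356 175 193
[325.7 180.5] [344.6 178.6]
```

```bash
python3 - <<'E'
from h import *
c,im,d=load("w8");L=(cloud(c,d)-S0)@RS;i=im.astype(int)
def ch(p):
    b,g,r=p
    if r>1.7*g and r>70:return "R"
    return "K" if max(p)<70 else "g" if max(p)<150 else "W"
for v in range(166,200):
    print(v,"".join(ch(i[v,u]) if not np.isnan(L[v,u,0]) else "." for u in range(306,368)))
for u in(326,345,350,354):
    print("col",u);print([(v,*L[v,u].round(0).astype(int).tolist(),ch(i[v,u])) for v in range(170,198) if not np.isnan(L[v,u,0])])
E
```

```text
166 WggWWWggggggggggggggggggggggggWWWWggWWWWWWWWWWWWWWWWWWWWWgRRRR
167 WggWWWggggggggggggggggggggggggWWWWggWWWWWWWWWWWWWWWWWWWWggRRRR
168 WggWWWggggggggggggggggggggggggWWWWggWWWWWWWWWWWWWWWWWWWWggRRRR
169 gggggggggggggggggggggggggggggggWWgggWWWWWWWWWWWWWWWWWWWWggRRRR
170 WgggggggggggggggggggggggggggggggggggWWWWWWWWWWWWWWWWWWWWWgRRRR
171 WgggggggWWWWggggggggggggggggggggggggWWWWWWWWWWWWWWWWWWWWWgRRRR
172 WggggggggWWWWggggggggggggWWgggggggggWWWWWWWWWWWWWWWWWWWWWgRRRR
173 WggWWggWgWWWWWWggggggggWWWWgggggggggWWWWWWWWWWWWWWWWWWWWWRRRRR
174 WggggggggWWW.gggggggggg.gWWWggggggggWWWWWWWWWWWWWWWWWWWWWRRRRR
175 WggggggggWgWggggggggggggggggggggggggWggggggWWWWWWWWWWWWWWRRRRR
176 WggggggggWgWWWWWgggggggggggggKKKKKKggggggggWWWWWWWWWWWWWWRRRRR
177 WggggggggWggWWWgggggggggKKKKKKKKKKKKgggggggWWWWWWWWWWWWWWRRRRR
178 WgggggggggggWgggggggggggggggggKKKKKgggggggggWWWWWWWWWWWWWRRRRR
179 WgggggggggggggggggggggggggggggggggggggggggggWWWWWWWWWWWWWRRRRR
180 WgggggggRRRRRRRRRRRR.RRRRRRRRRRRRggggggggggggWWWWWWWWWWWWRRRRR
181 WgggggggRRRRRRRRRRRRRRRRRRRRRRRRRRggWgggggggggWWWWWWWWWWWRRRRR
182 WggWWgggRRRRRRRRRRRRRRRR
[... 3297 characters left out ...]
-12, 105, 29, 'W'), (171, -11, 104, 32, 'W'), (172, -9, 105, 30, 'W'), (173, -8, 105, 30, 'W'), (174, -7, 105, 29, 'W'), (175, -6, 105, 31, 'W'), (176, -4, 105, 31, 'W'), (177, -3, 105, 31, 'W'), (178, -1, 105, 30, 'W'), (179, 0, 105, 30, 'W'), (180, 1, 105, 31, 'W'), (181, 2, 105, 32, 'W'), (182, 4, 105, 30, 'W'), (183, 5, 105, 31, 'W'), (184, 7, 105, 31, 'W'), (185, 8, 105, 30, 'W'), (186, -19, 89, 136, 'W'), (187, -19, 88, 140, 'g'), (188, -19, 88, 143, 'g'), (189, -19, 87, 148, 'g'), (190, -19, 87, 150, 'g'), (191, -19, 87, 153, 'g'), (192, -19, 86, 156, 'g'), (193, -19, 86, 159, 'g'), (194, -19, 85, 163, 'g'), (195, -19, 85, 165, 'g'), (196, -19, 84, 168, 'g'), (197, -19, 84, 170, 'g')]
```

```bash
python3 - <<'E'
from h import *
c,im,d=load("w8");L=(cloud(c,d)-S0)@RS
for v in range(174,180):print(v,[tuple(L[v,u].round(1).tolist()) for u in range(330,344,2)])
for v in range(180,184):
    q=L[v,314:339];print("ring",v,np.nanmedian(q,0).round(2))
c,im,d=load("w6");L=(cloud(c,d)-S0)@RS
for v in range(174,186):
    q=L[v,316:338];print("w6",v,np.nanmedian(q,0).round(2),np.median(im[v,316:338],0))
for u in(318,326,334):print([ (L[v,u,0].round(1),L[v,u,2].round(1)) for v in range(190,198)])
E
```

```text
174 [(-12.8, 71.9, 57.5), (-13.1, 74.2, 58.7), (-8.5, 78.2, 38.2), (-8.6, 80.7, 38.5), (-8.5, 83.3, 38.1), (-8.6, 85.7, 38.8), (-6.5, 89.3, 29.1)]
175 [(-12.8, 71.5, 63.0), (-12.7, 73.9, 62.6), (-12.1, 76.5, 60.0), (-7.4, 80.7, 38.9), (-7.3, 83.3, 38.3), (-7.2, 85.9, 37.9), (-5.1, 89.4, 28.9)]
176 [(-12.9, 71.2, 68.6), (-13.0, 73.5, 68.9), (-12.0, 76.1, 64.9), (-6.1, 80.7, 38.9), (-5.6, 83.4, 37.0), (-6.2, 85.8, 39.3), (-18.7, 82.2, 94.2)]
177 [(-18.1, 69.4, 96.1), (-18.1, 71.5, 96.2), (-17.9, 73.7, 95.6), (-18.1, 75.7, 96.3), (-18.2, 77.8, 96.7), (-18.1, 79.9, 96.4), (-18.6, 81.8, 98.6)]
178 [(-16.7, 69.5, 95.0), (-17.1, 71.5, 96.7), (-17.2, 73.6, 97.0), (-16.9, 75.8, 95.9), (-16.9, 77.9, 95.9), (-16.9, 80.0, 95.7), (-17.9, 81.6, 100.2)]
179 [(-13.1, 70.2, 84.6), (-12.9, 72.5, 83.5), (-12.8, 74.7, 83.3), (-2.0, 80.9, 37.9), (-2.3, 83.3, 39.4), (-2.2, 85.9, 38.9), (-16.9, 81.7, 100.2)]
ring 180 [-14.3   65.32  93.94]
ring 181 [-14.3   65.08  98.38]
ring 182 [-13.9   64.96 101.08]
ring 183 [-12.82  64.97 101.08]
w6 174 [-12.8   67.22  75.58] [128.5 140.  143.5]
w6 175 [-12.7   67.02  
[... 779 characters left out ...]
), np.float64(166.2)), (np.float64(-13.2), np.float64(170.8))]
[(np.float64(-13.4), np.float64(149.1)), (np.float64(-13.3), np.float64(152.1)), (np.float64(-12.3), np.float64(152.2)), (np.float64(-11.3), np.float64(152.0)), (np.float64(-10.4), np.float64(152.3)), (np.float64(-10.5), np.float64(156.0)), (np.float64(-10.1), np.float64(158.0)), (np.float64(-9.0), np.float64(157.5))]
[(np.float64(-13.2), np.float64(148.7)), (np.float64(-12.9), np.float64(151.1)), (np.float64(-11.8), np.float64(150.5)), (np.float64(-11.1), np.float64(151.6)), (np.float64(-10.2), np.float64(151.6)), (np.float64(-9.2), np.float64(151.6)), (np.float64(-8.0), np.float64(151.0)), (np.float64(-7.4), np.float64(152.3))]
```

>>> servo_tool:
  moves: [0,0,0.0032,0,0,0,0,0.0032,0,0,0,0,0.0032,0,0,0.001,0.007,0.0032,0,0,0.002,0.015,0.0032,0,0,0.0035,0.025,0.0032,0,0,0.005,0.035,0.0032,0,0,0.0065,0.045,0.0032,0,0,0.008,0.055,0.0032,0,0,0.0095,0.064,0.0032,0,0,0.01,0.068,0.0032,0,0,0.01,0.068,0.0032,0,0]

```text
t: 13.32
eef_pos: [539.6, 125.4, 190.3]
tcp_rot: [-3.142, 0.0, 2.993]
ft_force: [3.2, -0.7, -3.3]
opening: 0.125
grip_force: 30.0
```

>>> servo_tool:
  moves: [0.0005,0.003,0,0,0,0.001,0.006,0,0,0,0.001,0.008,0,0,0,0.0015,0.01,0,0,0,0.0015,0.01,0,0,0,0.0015,0.01,0,0,0]

```text
t: 13.82
eef_pos: [539.9, 127.6, 190.2]
tcp_rot: [-3.139, -0.001, 2.993]
ft_force: [1.7, -12.6, -2.7]
opening: 0.127
grip_force: 30.0
```

```bash
python3 - <<'E'
from h import *
st=state();print(st["eef_pos"],st["ft_force"])
c,im,d=snap("wrist","w9");L=(cloud(c,d)-S0)@RS;i=im.astype(int)
Z=L[...,2];dark=i.max(2)<75
b=dark&(L[...,0]>-20)&(L[...,0]<-15.5)&(L[...,1]>66)&(L[...,1]<81)&(Z>85)&(Z<108)
print("bar",b.sum(),np.median(L[b],0).round(1),np.percentile(Z[b],[10,90]).round(1))
r=(i[...,2]>1.7*i[...,1])&(abs(L[...,0]+13.9)<.6+.9)&(abs(L[...,1]-65)<12)&(Z>85)&(Z<110)
print("ring",r.sum(),np.percentile(Z[r],[5,50,95]).round(1))
f=lambda m:(m.sum(),np.percentile(L[m][:,1],[2,98]).round(1)) if m.sum() else 0
hi=(Z>195)&(Z<206)&(abs(L[...,0])<16)&(L[...,1]>10)&(L[...,1]<120)
print("green",f(hi&(i[...,1]>1.2*i[...,2])),"red",f(hi&(i[...,2]>1.7*i[...,1])&(i[...,1]<90)))
s=(Z>203)&(Z<210)&(abs(L[...,0])<14)&(L[...,1]>10)&(L[...,1]<120)&(i.max(2)>110)
print("slide",f(s))
E
```

```text
[539.86375254 127.61479831 190.19870679] [  1.68615523 -12.57781119  -2.68389232]
bar 21 [-17.7  74.8  97.1] [96.3 97.7]
ring 69 [ 93.7  99.1 101.5]
green (np.int64(405), array([ 95.8, 107.3])) red (np.int64(1351), array([ 23.8, 103.6]))
slide (np.int64(863), array([ 24.6, 105.9]))
```

```bash
python3 -c "
from cell import *
print(job_done())"
```

```text
the job is handed in; nothing more can be done
None
```

The job is handed in: the ballast is pressed flush, the leg's pointer is on the red mark to within about 0.5 mm, and the lever is against its closed stop and still gripped. The press peaked at about 25 N for a moment, above the 10–15 N asked, before I backed it off. I kept the arm clear of the jars and the tin but took no last picture of them.

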